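# Close a butt joint and hold it under the press

### The job

In the joining jig on the worktop, first slide the loose board along between its two rails until it butts flush against the end of the fixed board, leaving no gap. Then push the press arm down by its round palm knob with the gripper's fingers, past its first two clicks to the third, where its foot clamps the joint; the arm springs back if let go, so finish while still holding it down there. Leave the bin, the sanding block and the chalk where they are.

Things in the scene. Friction and masses are not known exactly. Their poses are not given: they have to be found in the camera images.
- jig: Joining jig fixed to the worktop, grey base 12 mm thick. Origin on the worktop straight under the seam (end face of the fixed board); z up, y along the boards, x across them (away from the robot at yaw 0). Base: x -55 to +110, y -235 to +125 mm. Two rails 8 mm high on it, at x +-32 to +-42 mm, guide the loose board. Press hinge (axis along y) at x +90, z 60 mm; its 24 mm wide arm reaches to -x.
- seam (a point): Centre of the end face of the fixed board (at z 23 mm), which the loose board must meet. The fixed board, 60 x 110 x 22 mm, lies from here towards the jig's +y, top at z 34 mm.
- board: The loose board, light wood, 60 x 130 x 22 mm (x, y, z), about 0.13 kg, origin at the centre of its underside. It lies on the jig's base (underside z 12, top z 34 mm) between the rails with 2 mm play each side, its axes along the jig's, on the -y side of the fixed board with a gap of 20 to 50 mm; slide it towards the jig's +y.
- board_end (a point): Centre of the loose board's +y end face (the face to butt). The gap is closed when it reaches y = 0 in the jig's frame.
- board_tail (a point): Centre of the loose board's -y end face, 130 mm from board_end; pushing it towards +y closes the gap. The base in front of it is clear.
- press_knob (a point): Centre of the top of the arm's round black palm knob, 46 mm diameter, 13 mm thick; moves with the arm on an arc about the hinge. In the jig's x, z: about (-88, 138) mm arm up, (-103, 82) mm at the third notch; y = 0. Its face leans 0.15 rad one way when up, the other way when down. Clear below.
- press_foot (a point): Centre of the underside of the arm's round rubber foot (44 mm diameter), over the seam; about 27 mm above the boards with the arm up, on the boards at the third notch. Moves with the arm.
- press_arm (a joint): Press arm angle, rad: 0 = up (rest), grows as the knob is pressed. Clicks at 0.1, 0.2, 0.3; at 0.300 the foot just meets the boards; hard stop 0.33. The return spring always lifts it again: about 5 N at the knob at the top, 7 N at the third notch, 2 N more ahead of each click, 2 N less as it drops in. A push of 12 to 25 N on the knob seats it.
- bin: Small dark grey parts bin with screws, 102 x 110 x 52 mm, origin at the centre of its underside. To be left alone.
- sanding: Cork sanding block, 116 x 80 x 26 mm, origin at the centre of its underside. To be left alone.
- chalk: White chalk stick, 15 x 76 x 11 mm, origin at the centre of its underside. To be left alone.
There are look-alikes about, which are no part of the job. Leave any pink look-alike of the board alone.

How it is judged:
On the way, in this order (a step that is already met when the one before it is completed fails the run):
1. the loose board butts flush against the fixed one, lying flat, the press arm still up (y of board_end in the frame of jig above -0.002 m and value of joint press_arm below 0.06 rad and angle between board's own z axis and vertical below 0.05 rad and z of board_end in the frame of jig below 0.026 m and angle between the y axis of board and the y axis of jig, either way round below 0.06 rad and x of board_end in the frame of jig between -0.006 and 0.006 m), for 0.2 s.
2. the press arm is pressed down past two clicks to the third, its foot on the joint (value of joint press_arm above 0.28 rad and contact force between press_arm and board above 2 N), for 0.3 s.
At the end, for the whole second after the job is handed in: The boards butt with a gap under 2.5 mm, the loose board flat on the base, between the rails and at rest; the press arm is at its third notch (at least 0.28 rad) with its foot bearing on the loose board (over 2 N), held there by the gripper's fingers (over 4 N on the arm) (all of step 2 and y of board_end in the frame of jig above -0.0025 m and angle between board's own z axis and vertical below 0.05 rad and z of board_end in the frame of jig below 0.026 m and angle between the y axis of board and the y axis of jig, either way round below 0.06 rad and x of board_end in the frame of jig between -0.006 and 0.006 m and contact force between the fingers and press_arm above 4 N and linear speed of board below 0.01 m/s); the arm keeps its last pose, push and grip.
It fails at once if the press arm is pressed down while the joint is still open (gap over 5 mm) (value of joint press_arm above 0.08 rad and not (y of board_end in the frame of jig above -0.005 m)).
It fails at once if the bin, the sanding block or the chalk is moved by more than 25 mm (distance of any of bin, sanding, chalk from where it was at the start of the episode above 0.025 m).
It also fails if it takes over 40 s, if anything falls off the work surface, if the arm or the gripper's body presses on something with over 40 N, if the wrist force passes 120 N, or if a joint passes its speed limit or range.

### The arm

A 6-joint arm with a two-finger parallel gripper is mounted at the origin on a cart in front of the work surface, level with it; the furniture and walls round the work are solid. World frame = base frame: x ahead of the robot, y to its left, z up, the work surface at z = 0. Lengths are in m, angles in rad, forces in N, time in s.
With the tool pointing down it reaches from about 0.35 to 0.85 m from the base axis. Payload 8.1 kg.
Tool frame: the origin (TCP) lies at the very end of the fingers, on their centre line; the grasp point (between the pads) lies 19 mm behind it; z points along the fingers, y is the line along which they close (so a half turn about z gives the same grasp; the last joint's range is limited). The gripper opens to 93 mm and grips with 3 to 60 N. Pads are 15 mm wide; open, the fingers measure 128 mm over their backs; the gripper's body (75 mm by 188 mm) begins 65 mm behind the grasp point.
Start: joints at [1.055, 0.13, 1.488, -0, 1.523, -0.085], TCP at [0.251, 0.545, 0.219] pointing down, gripper open.
Joint ranges: [-2.96, 2.96], [-0.89, 2.26], [0.02, 2.5], [-1.34, 4.48], [0, 2.73], [-2.66, 2.66]. Speed limits (rad/s): [2.39, 2.39, 2.79, 3.14, 3.14, 3.14].

### API

Orientations are given as a rotation vector (axis times angle).
In Python, from plant import monitor, eyes, ticket gives the robot as it stands.
- The arm moves only by the tool arm_command, never from a script. Its argument "deltas" is a list that holds one entry, the list of rows, each a list of 6 numbers: the shift along the world's x, y, z in cm, then the turn, a rotation vector about the world's x, y, z in degrees. In form: [[[tx, ty, tz, rx, ry, rz], ...]]. A call has 1 to 12 rows; each row shifts and turns the commanded pose from where the row before left it; what a row does not reach is not made up. A row lasts 1/12 s, in which the tool goes at most 41.7 mm and 7.16 degrees, less where a joint would pass 70% of its speed; a pose out of reach is approached as far as the arm can. A call is refused whole if a number of a shift passes 4.17 or a number of a turn 7.16, either way. A call with a gripper value outside its range is refused whole. "gripper" is the opening, from -1 (shut) to 1 (fully open), set as the call begins (left out, the last holds). The fingers move at their own pace and stop on an object; "squeeze" is the grip in N (left out, the last holds). Time passes only in rows, so rows that do not move let the fingers close. It gives the time, the measured TCP pose, the force, the opening and the grip force at its end, in the units of the state.
- monitor.read_state(): the state, without advancing time (a new reading comes with each control period).
- eyes.read_camera(name): name is "side" or "top" or "wrist"; returns the picture (400x640x3 uint8, blue, green, red); there is no depth.
- eyes.camera_model(name): a dict with "fx", "fy", "cx", "cy" (pixels), "k1" (the pictures are not rectified: a ray, as slopes to the right and down, at radius r is drawn at 1 + k1 r^2 times it, then the intrinsics apply), "rvec" (rotation vector, rad) and "tvec" (3), from world to camera coordinates, as OpenCV has them. Camera axes: x right, y down, z forward; pixel columns grow to the right and rows downward; lengths in m; the calibration is good to about 2 mm. A picture is of the moment at which its call begins: read the wrist's pose just before it. camera_model takes no time and is no camera call; for the wrist camera it gives the pose at the moment of the call.
- ticket.close_job(): hands the job in; it is judged then, once.
The state is a dict: "t": time; "q": joint angles; "dq": joint speeds; "joint_torque": joint torques, N m; "tool_pos": TCP position; "orientation": TCP orientation; "force": force on the tool from outside, world axes, zero at the start; "wrist_torque": the same for the moment, N m; "opening": finger opening in m; "gripper_force": force on a finger pad.
Only numpy, scipy, OpenCV 4.12 (cv2) and the standard library are available. Lean on these libraries where they do the work, as an engineer would, in place of code of your own. Each camera call takes 0.05 s, during which the arm holds its last target. There are 200 camera calls.

## Working session

There is one attempt and no reset: what is moved stays moved. The work goes in short steps, Python scripts to look and compute and a tool call to move; the robot and the scene stay as the last step left them, time stands still between calls to the robot, and variables do not carry over. Pictures are saved under pics/ and viewed, at most 10 in all, crops included, and the job is handed in when it is done.

Besides the shell and the picture viewer there is one more tool, called after ">>>" by a JSON object that holds its "api" and its "payload". arm_command: Moves the arm, as the interface text tells. Its arguments: {"type":"object","properties":{"deltas":{"type":"array"},"gripper":{"type":"number"},"squeeze":{"type":"number"}},"required":["deltas"]}

```bash
mkdir -p pics; ls
python3 - <<'E'
from plant import monitor, eyes
import cv2
s=monitor.read_state();print(s)
for n in ("top","side"):
    cv2.imwrite(f"pics/{n}0.png",eyes.read_camera(n));print(n,eyes.camera_model(n))
E
```

```text
pics
{'t': 0.0, 'q': array([ 1.05458441e+00,  1.31173950e-01,  1.48927673e+00, -4.21596265e-05,
        1.52296824e+00, -8.53980264e-02]), 'dq': array([ 2.20372269e-04, -4.35971495e-04, -4.31780130e-05,  8.71609095e-04,
        4.01884467e-04, -6.54349465e-04]), 'joint_torque': array([-1.81417519e-03, -5.59813786e+01, -4.91774404e+01,  7.65848416e-02,
        3.53486929e-02, -1.81311766e-04]), 'tool_pos': array([0.25028095, 0.54468824, 0.2175812 ]), 'orientation': array([-6.71389210e-01, -3.06849905e+00,  2.75904292e-03]), 'force': array([-0.32983946,  0.39813526, -0.03420264]), 'wrist_torque': array([-0.02870596, -0.01042069, -0.04058576]), 'gripper_force': 0.0, 'opening': 0.09316874726107392}
top {'fx': 471.7200803338576, 'fy': 471.7200803338576, 'cx': 315.5876338899506, 'cy': 200.63625589960756, 'k1': 0.019014777715935155, 'rvec': array([ 2.12902649, -2.17151092,  0.15316961]), 'tvec': array([0.05019817, 0.52432878, 1.67080395])}
side {'fx': 385.6173464274723, 'fy': 385.6173464274723, 'cx': 319.045333653037, 'cy': 198.5520529553704, 'k1': -0.046619802788992276, 'rvec': array([ 2.22912242, -0.53554603,  0.22077455]), 'tvec': array([-0.43754279,  0.27717537,  0.97987295])}
```

View pics/top0.png

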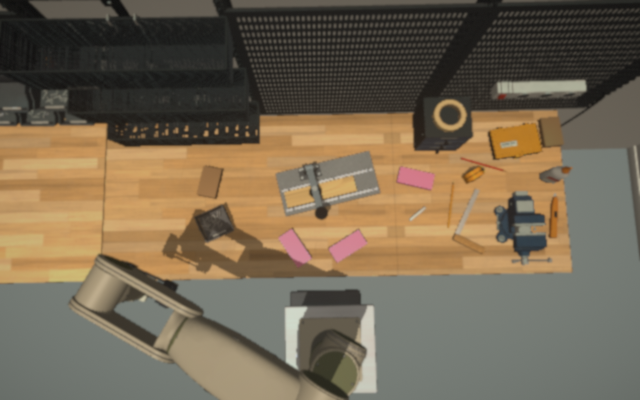

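View pics/side0.png

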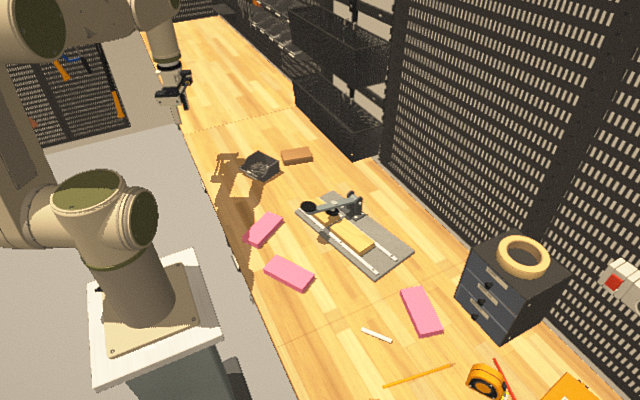

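The top view shows the jig at about (328,183). The loose board is right of the press arm, on the world -y side, at about (333,189). The knob is at (321,212), the bin at (214,222), the sanding block at (210,181) and the chalk at (417,213). I'll zoom in on the jig and cast rays.

```bash
cat > h.py <<'E'
import cv2, numpy as np
from plant import monitor, eyes
def ray(m,px):
    px=np.atleast_2d(np.float64(px)); p=(px-[m['cx'],m['cy']])/[m['fx'],m['fy']]
    u=p.copy()
    for _ in range(10): u=p/(1+m['k1']*(u**2).sum(1,keepdims=True))
    R=cv2.Rodrigues(np.float64(m['rvec']))[0]
    return -R.T@m['tvec'], np.c_[u,np.ones(len(u))]@R
def plane(m,px,z):
    o,d=ray(m,px); return o+d*((z-o[2])/d[:,2])[:,None]
def proj(m,P):
    R=cv2.Rodrigues(np.float64(m['rvec']))[0]; c=np.atleast_2d(P)@R.T+m['tvec']
    u=c[:,:2]/c[:,2:]; return u*(1+m['k1']*(u**2).sum(1,keepdims=True))*[m['fx'],m['fy']]+[m['cx'],m['cy']]
def tri(m1,p1,m2,p2):
    A=np.zeros((3,3));b=np.zeros(3);r=[]
    for m,p in((m1,p1),(m2,p2)):
        o,d=ray(m,p);d=d[0]/np.linalg.norm(d[0]);M=np.eye(3)-np.outer(d,d);A+=M;b+=M@o;r.append((M,o))
    X=np.linalg.solve(A,b);return X,[np.linalg.norm(M@(X-o)) for M,o in r]
E
python3 - <<'E'
import cv2
t=cv2.imread('pics/top0.png')[140:230,260:395];cv2.imwrite('pics/tz.png',cv2.resize(t,None,fx=5.9,fy=5.9,interpolation=2))
s=cv2.imread('pics/side0.png')[180:285,285:420];cv2.imwrite('pics/sz.png',cv2.resize(s,None,fx=5.7,fy=5.7,interpolation=2))
E
```

```text
(no output)
```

View pics/tz.png

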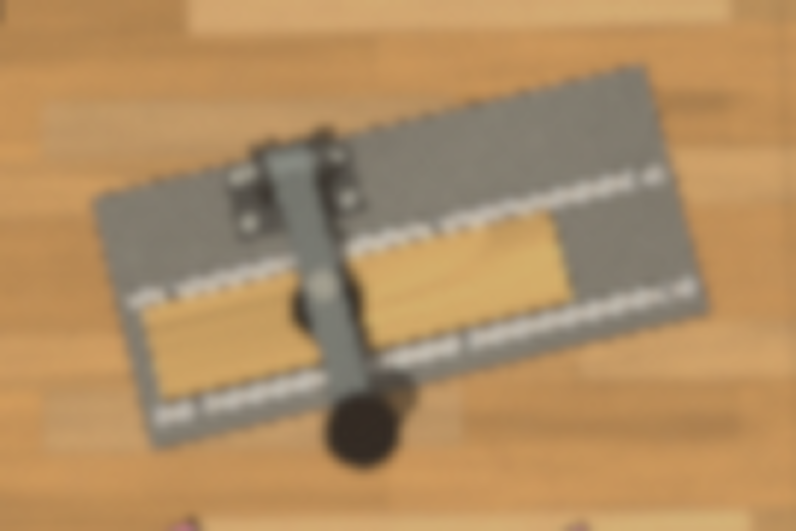

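View pics/sz.png

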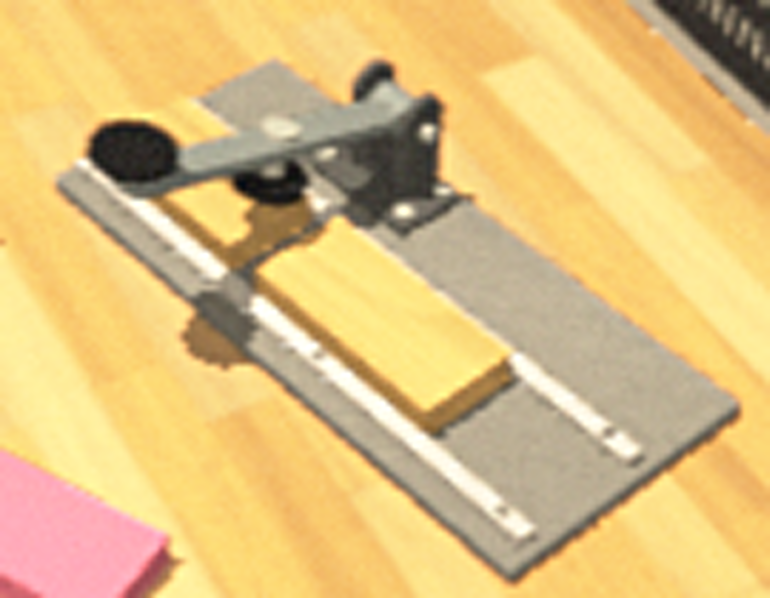

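The zooms show the jig's base corners, the tail corners of the board and the knob clearly in both views. I'll fit the jig pose from these and cross-check it by triangulation.

```bash
cat > fit.py <<'E'
from h import *
mt,ms=eyes.camera_model('top'),eyes.camera_model('side')
T=lambda p:(np.float64(p)+.5)/5.9-.5+np.array([260,140])
S=lambda p:(np.float64(p)+.5)/5.7-.5+np.array([285,180])
J=np.array([[110,125],[110,-235],[-55,-235],[-55,125]])/1e3
ct=T([[93,200],[645,66],[708,312],[153,448]]);cs=S([[280,62],[740,408],[512,568],[58,182]])
def kab(A,B):
    a,b=A-A.mean(0),B-B.mean(0);th=np.arctan2((a[:,0]*b[:,1]-a[:,1]*b[:,0]).sum(),(a*b).sum())
    R=np.array([[np.cos(th),-np.sin(th)],[np.sin(th),np.cos(th)]]);t=B.mean(0)-R@A.mean(0)
    return th,R,t,np.linalg.norm(A@R.T+t-B,axis=1)
for n,m,c in(('top',mt,ct),('side',ms,cs)):
    th,R,t,r=kab(J,plane(m,c,.012)[:,:2]);print(n,th,t,r*1e3)
W=np.array([tri(mt,a,ms,b)[0] for a,b in zip(ct,cs)]);print('tri',W)
th,R,t,r=kab(J,W[:,:2]);print('tri',th,t,r*1e3)
jf=lambda P:(np.atleast_2d(P)[:,:2]-t)@R*1e3
for n,a,b in(('tail+',(556,210),(512,357)),('tail-',(573,299),(432,412)),('knob',(362,430),(134,150))):
    X,e=tri(mt,T(a),ms,S(b));print(n,X,e,jf(X))
print('endS',jf(plane(ms,S([[345,221],[258,268]]),.034)))
print('tailT',jf(plane(mt,T([[556,210],[573,299]]),.034)))
print('tailS',jf(plane(ms,S([[512,357],[432,412]]),.034)))
E
python3 fit.py
```

```text
top 0.22191600207991571 [0.55500336 0.04217542] [2.43812175 1.6750777  3.09324336 2.44366291]
side 0.2198229359753339 [0.55388431 0.03645664] [4.97433493 4.40115301 7.69076575 4.03383684]
tri [[ 0.63642082  0.18668859  0.00365369]
 [ 0.71343779 -0.16314727  0.00540549]
 [ 0.55501172 -0.19676491  0.01036357]
 [ 0.47719687  0.15110018  0.00384964]]
tri 0.21771201812829588 [0.55678617 0.04223093] [1.5547882  1.54330842 2.61230592 1.71083382]
tail+ [ 0.61590406 -0.10130412  0.03281095] [np.float64(0.0011203248165253883), np.float64(0.0011203248165254688)] [[  26.71934261 -152.91603677]]
tail- [ 0.56197313 -0.11105042  0.02947988] [np.float64(0.0005529917853717516), np.float64(0.0005529917853718936)] [[ -28.04367258 -150.78338707]]
knob [0.47019747 0.02299324 0.13299675] [np.float64(0.000530896939756323), np.float64(0.0005308969397563486)] [[-8.86999697e+01 -8.07370415e-02]]
endS [[ 26.70470934 -27.11708121]
 [-31.31390339 -24.28464542]]
tailT [[  27.43492036 -153.44880101]
 [ -29.12335406 -149.89178816]]
tailS [[  24.82186722 -153.12147472]
 [ -30.46131359 -153.7641554 ]]
```

>>> {"api": "arm_command", "payload": {"deltas": [[[1.43,-2.81,0,0,0,-2.2],[1.43,-2.81,0,0,0,-2.2],[1.43,-2.81,0,0,0,-2.2],[1.43,-2.81,0,0,0,-2.2],[1.43,-2.81,0,0,0,-2.2],[1.43,-2.81,0,0,0,-2.2],[1.43,-2.81,0,0,0,-2.2],[1.43,-2.81,0,0,0,-2.2],[1.43,-2.81,0,0,0,-2.2],[1.43,-2.81,0,0,0,-2.2],[1.43,-2.81,0,0,0,-2.2],[1.43,-2.81,0,0,0,-2.2]]], "gripper": -1, "squeeze": 20}}

```text
t: 1.1
tool_pos: [0.4223, 0.2065, 0.2183]
orientation: [-1.357, -2.833, 0.0]
force: [1.2, -0.1, -0.5]
opening: 0.0179
gripper_force: 0.0
```

>>> {"api": "arm_command", "payload": {"deltas": [[[1.43,-2.81,0,0,0,-2.2],[1.43,-2.81,0,0,0,-2.2],[1.43,-2.81,0,0,0,-2.2],[1.43,-2.81,0,0,0,-2.2],[1.43,-2.81,0,0,0,-2.2],[1.43,-2.81,0,0,0,-2.2],[1.43,-2.81,0,0,0,-2.2],[1.43,-2.81,0,0,0,-2.2],[1.43,-2.81,0,0,0,-2.2],[1.43,-2.81,0,0,0,-2.2],[1.43,-2.81,0,0,0,-2.2],[1.43,-2.81,0,0,0,-2.2]]]}}

```text
t: 2.1
tool_pos: [0.5939, -0.1307, 0.218]
orientation: [-1.968, -2.448, 0.001]
force: [0.8, -0.3, -0.3]
opening: 0.0003
gripper_force: 0.0
```

>>> {"api": "arm_command", "payload": {"deltas": [[[0,0,-2,0,0,0],[0,0,-2,0,0,0],[0,0,-2,0,0,0],[0,0,-2,0,0,0],[0,0,-2,0,0,0],[0,0,-2,0,0,0],[0,0,0,0,0,0],[0,0,0,0,0,0]]]}}

```text
t: 2.77
tool_pos: [0.5923, -0.1288, 0.0971]
orientation: [-1.964, -2.448, 0.002]
force: [-0.2, -0.2, 0.3]
opening: 0.0001
gripper_force: 0.0
```

Run:
```python
from h import *
s=monitor.read_state();print(s['t'],s['tool_pos'],s['orientation'],s['opening'],s['force'])
m=eyes.camera_model('wrist');im=eyes.read_camera('wrist');cv2.imwrite('pics/w1.png',im);np.save('w1.npy',m,allow_pickle=True)
```

```text
2.7667 [ 0.59232566 -0.12877813  0.09709869] [-1.96382520e+00 -2.44764265e+00  2.20358114e-03] 0.0001312744504375383 [-0.17900681 -0.24235487  0.26274169]
```

View pics/w1.png

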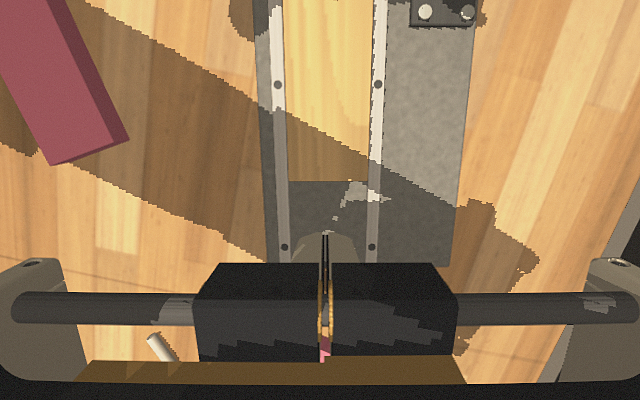

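The wrist view shows the board's tail edge at row 181, columns 288 to 368, between the rails. The tool is centred on it. I'll compute the positions.

Run:
```python
from h import *
m=np.load('w1.npy',allow_pickle=True).item()
print('tail',plane(m,[[288,181],[368,181]],.034))
print('base end corners',plane(m,[[267,262],[449,266]],.012))
print('rail ends inner',plane(m,[[289,262],[367,262]],.020)) 
print('edges',plane(m,[[286,110],[375,110]],.034))
```

```text
tail [[ 0.56007293 -0.11044383  0.034     ]
 [ 0.61886341 -0.09730921  0.034     ]]
base end corners [[ 0.55384402 -0.19214745  0.012     ]
 [ 0.7135282  -0.16058291  0.012     ]]
rail ends inner [[ 0.57311641 -0.18362072  0.02      ]
 [ 0.63866676 -0.1689211   0.02      ]]
edges [[ 0.54902696 -0.06010759  0.034     ]
 [ 0.61071771 -0.04635653  0.034     ]]
```

>>> {"api": "arm_command", "payload": {"deltas": [[[0.2,0,-2,0,0,0],[0,0,-2,0,0,0],[0,0,-2,0,0,0],[0,0,-1.4,0,0,0],[0,0,0,0,0,0],[-0.11,0.49,0,0,0,0],[-0.11,0.49,0,0,0,0],[-0.11,0.49,0,0,0,0],[-0.11,0.49,0,0,0,0],[0,0,0,0,0,0]]]}}

```text
t: 3.65
tool_pos: [0.5919, -0.1087, 0.0258]
orientation: [1.964, 2.45, 0.001]
force: [-0.3, 0.1, -0.0]
opening: 0.0002
gripper_force: 0.0
```

>>> {"api": "arm_command", "payload": {"deltas": [[[-0.05,0.24,0,0,0,0],[-0.05,0.24,0,0,0,0],[-0.05,0.24,0,0,0,0],[-0.05,0.24,0,0,0,0]]]}}

```text
t: 3.98
tool_pos: [0.5894, -0.1, 0.0248]
orientation: [1.966, 2.45, 0.0]
force: [-0.3, -1.4, 1.4]
opening: 0.0006
gripper_force: 0.6
```

>>> {"api": "arm_command", "payload": {"deltas": [[[-0.05,0.24,0,0,0,0],[-0.05,0.24,0,0,0,0],[-0.05,0.24,0,0,0,0],[-0.05,0.24,0,0,0,0]]]}}

```text
t: 4.32
tool_pos: [0.5883, -0.0923, 0.0252]
orientation: [1.963, 2.447, -0.002]
force: [2.6, -18.7, -0.3]
opening: -0.0
gripper_force: 9.4
```

>>> {"api": "arm_command", "payload": {"deltas": [[[-0.02,0.1,0,0,0,0],[-0.02,0.1,0,0,0,0],[-0.02,0.1,0,0,0,0]]]}}

```text
t: 4.57
tool_pos: [0.5884, -0.0922, 0.0259]
orientation: [1.962, 2.444, -0.006]
force: [2.7, -24.0, -0.3]
opening: 0.0004
gripper_force: 12.4
```

>>> {"api": "arm_command", "payload": {"deltas": [[[-0.02,0.1,0,0,0,0],[-0.02,0.1,0,0,0,0],[-0.02,0.1,0,0,0,0]]]}}

```text
t: 4.82
tool_pos: [0.5886, -0.092, 0.0266]
orientation: [1.96, 2.44, -0.009]
force: [4.4, -35.5, -0.8]
opening: 0.0009
gripper_force: 17.9
```

The tool stalled at jig y of about -138 mm, which is 130 mm plus half a finger, so the board looks butted. I'll back off, lift and check.

>>> {"api": "arm_command", "payload": {"deltas": [[[0.11,-0.5,0,0,0,0],[0.5,-2,0,0,0,0],[0,-1,3,0,0,0],[0,0,4,0,0,0],[0,0,4,0,0,0],[0,0,4,0,0,0],[0,0,2,0,0,0],[0,0,0,0,0,0]]]}}

```text
t: 5.48
tool_pos: [0.5955, -0.12, 0.2019]
orientation: [1.96, 2.443, 0.007]
force: [1.2, 0.1, 0.1]
opening: 0.0003
gripper_force: 0.0
```

Run:
```python
from h import *
s=monitor.read_state();print(s['t'],s['tool_pos'],s['orientation'],s['force'])
m=eyes.camera_model('wrist');im=eyes.read_camera('wrist');np.save('w2.npy',m,allow_pickle=True)
sd=eyes.read_camera('side')[180:285,285:420]
a=cv2.resize(im[0:400],(800,500))
cv2.imwrite('pics/w2.png',im)
cv2.imwrite('pics/s2.png',cv2.resize(sd,None,fx=5.7,fy=5.7,interpolation=2))
```

```text
5.4833 [ 0.59545991 -0.12001246  0.20192832] [1.96003265 2.44313267 0.00663876] [1.21324335 0.06061185 0.06361114]
```

View pics/w2.png

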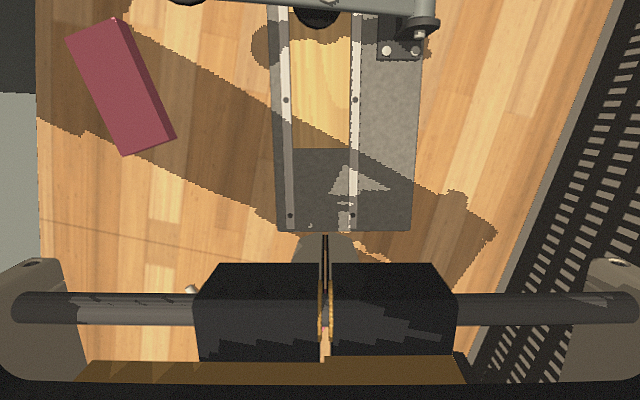

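View pics/s2.png

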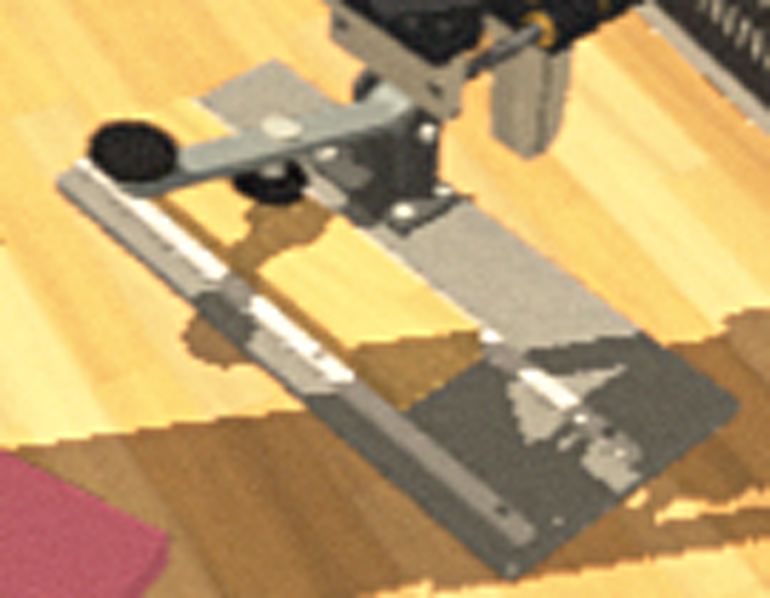

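The wrist view shows the tail at row 149 and the base's end edge at row 231. In the side view no gap is visible ahead of the board and the press arm is still up. Next I check that the tail sits 105 mm from the base end.

Run:
```python
from h import *
m=np.load('w2.npy',allow_pickle=True).item()
a=plane(m,[[293,149],[351,149]],.034)[:,:2]; b=plane(m,[[278,231],[411,231]],.012)[:,:2]
print(a,b)
y=np.array([-.2179,.976]);x=np.array([.976,.2179])
print(a.mean(0)@y-b.mean(0)@y, a@x, b@x)
```

```text
[[ 0.55643562 -0.09159652]
 [ 0.61685584 -0.07821209]] [[ 0.55606268 -0.19648151]
 [ 0.71568092 -0.16160793]]
0.10260740050041939 [0.52312228 0.58500889] [0.49990386 0.66329021]
```

The tail is at 102.6 mm. Given about 2 mm of calibration error, a 19 mm travel and a hard stall at 35 N, I take the boards as butted. Next I move over the knob.

>>> {"api": "arm_command", "payload": {"deltas": [[[-2.09,2.39,0,0,0,0],[-2.09,2.39,0,0,0,0],[-2.09,2.39,0,0,0,0],[-2.09,2.39,0,0,0,0],[-2.09,2.39,0,0,0,0],[-2.1,2.4,0,0,0,0],[0,0,0,0,0,0],[0,0,-2,0,0,0],[0,0,-2,0,0,0],[0,0,-1,0,0,0],[0,0,0,0,0,0],[0,0,0,0,0,0]]]}}

```text
t: 6.58
tool_pos: [0.4658, 0.024, 0.1434]
orientation: [-1.965, -2.448, 0.003]
force: [0.1, -1.2, -0.4]
opening: 0.0001
gripper_force: 0.0
```

Run:
```python
from h import *
s=monitor.read_state();print(s['t'],s['tool_pos'],s['orientation'],s['force'])
im=eyes.read_camera('wrist');sd=eyes.read_camera('side')[160:265,275:410]
cv2.imwrite('pics/w3.png',np.vstack([cv2.resize(im,(480,300)),cv2.resize(sd,(480,300),interpolation=2)]))
```

```text
6.5833 [0.46579202 0.02402406 0.14342337] [-1.96472243 -2.44811182  0.00278149] [ 0.08825315 -1.15524823 -0.35013165]
```

View pics/w3.png

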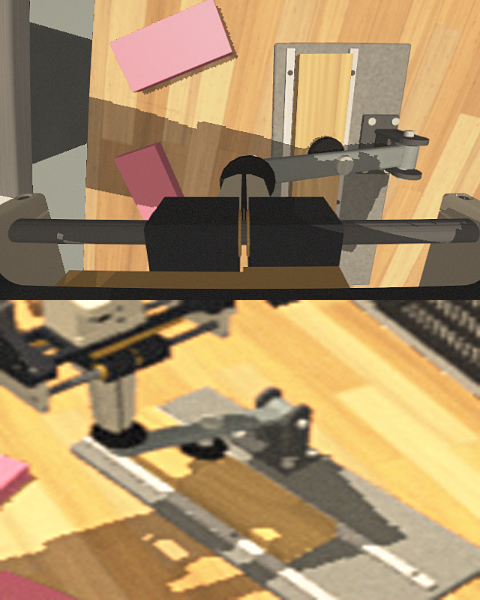

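Both views show the closed fingers over the middle of the knob. Pressing down along its arc now.

>>> {"api": "arm_command", "payload": {"deltas": [[[0,0,-0.4,0,0,0],[0,0,-0.4,0,0,0],[-0.1,-0.02,-0.3,0,0,0],[-0.1,-0.02,-0.3,0,0,0],[-0.1,-0.02,-0.3,0,0,0],[-0.1,-0.02,-0.3,0,0,0],[-0.1,-0.02,-0.3,0,0,0]]]}}

```text
t: 7.27
tool_pos: [0.4619, 0.0227, 0.1218]
orientation: [1.966, 2.45, -0.0]
force: [-1.5, -2.2, 5.3]
opening: 0.0006
gripper_force: 2.2
```

>>> {"api": "arm_command", "payload": {"deltas": [[[-0.1,-0.02,-0.4,0,0,0],[-0.1,-0.02,-0.4,0,0,0],[-0.1,-0.02,-0.4,0,0,0],[-0.1,-0.02,-0.4,0,0,0],[-0.05,-0.01,-0.4,0,0,0]]]}}

```text
t: 7.68
tool_pos: [0.4569, 0.0218, 0.1015]
orientation: [-1.966, -2.45, 0.001]
force: [-6.1, -3.5, 6.9]
opening: 0.0007
gripper_force: 3.8
```

>>> {"api": "arm_command", "payload": {"deltas": [[[-0.05,-0.01,-0.4,0,0,0],[-0.05,-0.01,-0.4,0,0,0],[-0.05,-0.01,-0.4,0,0,0],[-0.05,-0.01,-0.4,0,0,0],[0,0,0,0,0,0]]]}}

```text
t: 8.1
tool_pos: [0.4544, 0.0214, 0.0849]
orientation: [-1.966, -2.45, 0.002]
force: [-5.3, -3.3, 6.4]
opening: 0.0004
gripper_force: 3.5
```

>>> {"api": "arm_command", "payload": {"deltas": [[[0,0,-0.2,0,0,0],[0,0,-0.2,0,0,0],[0,0,0,0,0,0]]]}}

```text
t: 8.35
tool_pos: [0.4545, 0.0214, 0.0824]
orientation: [-1.965, -2.449, 0.003]
force: [-10.7, -3.6, 13.5]
opening: 0.0003
gripper_force: 7.9
```

>>> {"api": "arm_command", "payload": {"deltas": [[[0,0,-0.2,0,0,0],[0,0,-0.2,0,0,0],[0,0,0,0,0,0]]]}}

```text
t: 8.6
tool_pos: [0.4546, 0.0214, 0.0817]
orientation: [-1.965, -2.45, 0.004]
force: [-30.1, -3.4, 49.4]
opening: 0.0002
gripper_force: 27.0
```

The hard stop is reached, but the push is too strong, so I ease it to about 20 N.

>>> {"api": "arm_command", "payload": {"deltas": [[[0,0,0.15,0,0,0],[0,0,0.12,0,0,0],[0,0,0,0,0,0],[0,0,0,0,0,0],[0,0,0,0,0,0]]]}}

```text
t: 9.02
tool_pos: [0.4545, 0.0214, 0.0822]
orientation: [-1.965, -2.45, 0.003]
force: [-16.2, -2.9, 25.6]
opening: 0.0001
gripper_force: 14.2
```

>>> {"api": "arm_command", "payload": {"deltas": [[[0,0,0.03,0,0,0],[0,0,0,0,0,0],[0,0,0,0,0,0],[0,0,0,0,0,0],[0,0,0,0,0,0],[0,0,0,0,0,0]]]}}

```text
t: 9.52
tool_pos: [0.4545, 0.0214, 0.0822]
orientation: [-1.965, -2.45, 0.003]
force: [-15.1, -3.0, 23.3]
opening: 0.0003
gripper_force: 12.8
```

Run:
```python
from h import *
s=monitor.read_state();print(s['t'],s['tool_pos'],s['force'])
im=eyes.read_camera('wrist');sd=eyes.read_camera('side')[170:275,285:420]
cv2.imwrite('pics/w4.png',np.vstack([cv2.resize(im[:260,300:],(480,300)),cv2.resize(sd,(480,300),interpolation=2)]))
```

```text
9.5167 [0.45450196 0.02143548 0.08220642] [-15.11193186  -2.97501319  23.34073548]
```

View pics/w4.png

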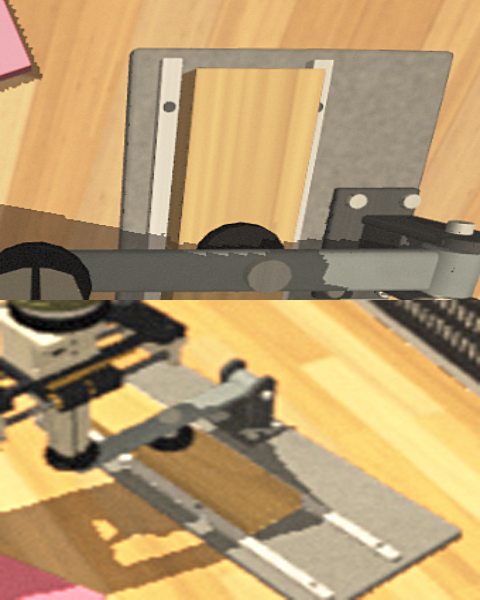

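The foot is down on the joint in both views, and the fingers hold the knob steadily at about 23 N. Handing in.

```bash
python3 -c "
from plant import ticket
print(ticket.close_job())"
```

```text
the job is handed in; nothing more can be done
None
```

I slid the loose board until it stopped hard against the fixed board, then pressed the arm down until its foot was on the joint. I handed in at 9.5 s with the fingers holding the knob at about 23 N; no verdict came back, and my last gap check was only good to about 2 mm.

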